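# Lay up the paint tray and slide it home under its cover

## Task

Lay up the painting station: tip all the paint cakes from the scoop into the tray's deep cake bin and lay the empty scoop level back on the bench, and stand every paint jar upright in the tray's low-walled jar side, all while the tray is still on the bench. Then slide the loaded tray - never lifted clear or tipped steeply - up over the step on to the plywood station and in under the clear cover, until the whole tray drops flat into its bay, jars still standing. Leave the other things on the bench where they are.

Things in the scene. Friction and masses are not known exactly. Their poses are not given: they have to be found in the camera images.
- station: plywood board fixed on the bench with a sunken grey-floored bay for the tray. Origin: bay centre at bench level; z up. Board top 14 mm, bay floor 6 mm above the bench (bay 8 mm deep). Bay 190 mm in x, 228 mm in y (+-114). Board spans y = -150 to +194 mm, x = -117 to +165 mm; two fixed brushes lie on its far strip (x = +128, +148 mm)
- step (a point): middle of the board's entry edge (station y = +194 mm), at its top: a square step 14 mm up from the bench, running along the station's x. From here to the bay's edge at y = +114 mm lies a flat apron. Axes as the station's
- cover_mouth (a point): middle of the near edge of the roof of the fixed clear acrylic cover over the inner bay (station y = +14 mm), on the roof's underside, 86 mm above the bench. Roof 4 mm thick, from y = -125 to +14 mm; upright clear sides at x = -105 and +105 mm, 202 mm clear between; both ends open
- tray: white steel paint tray, blue rims, 178 mm (x) by 214 mm (y), floor and walls 6 mm thick, about 0.4 kg empty. Origin: centre of its underside. Starts on the bench, -y end facing the step, up to 0.12 rad askew of the station's axes. Bay spare: 6 mm each side, 7 mm each end. When home (axes matching) the jar side is under the cover, the cake bin and rear handle outside it
- jar_side (a point): centre of the floor of the tray's jar side, 6 mm above the tray's underside: inside 166 mm in x by 110 mm in y (tray y = -101 to +9 mm), outer walls 18 mm high from the underside; four jars fit two by two
- cake_bin (a point): centre of the floor of the tray's deep cake bin, 6 mm above the tray's underside: inside 166 mm in x by 86 mm in y (tray y = +15 to +101 mm), walls and divider 46 mm high from the underside
- front_handle (a point): middle of the tray's front handle (-y end, facing the station): a straight round steel bar 12 mm thick, 90 mm long along the tray's x, 141 mm from the tray's centre, 44 mm above its underside, 28 mm clear of the wall. The tray pitches about a gripped bar. Axes as the tray's
- rear_handle (a point): middle of the tray's rear handle, the same bar at the +y end. Axes as the tray's
- scoop: aluminium scoop, red handle, lying level on the bench with the cakes in it, 0.14 kg empty. Origin: centre of the underside of its pan; x points to the open nose, z up. Pan 112 mm long (x = +-56 mm), 78 mm wide, floor 4 mm, side walls 30 mm high (14 mm over the last 16 mm), rear wall 40 mm, no wall at the nose. Cakes slide out when tipped nose-down about 45 degrees or more
- scoop_handle (a point): middle of the scoop's red handle: a bar along the scoop's x, 84 mm long, 18 mm wide, 16 mm high, centred 109 mm behind the scoop's origin and 38 mm above its underside. Axes as the scoop's
- jar1: closed paint jar with red paint, round, 44 mm across, 48 mm tall, 70 g, standing on the bench; may be absent. Origin: centre of its underside; z up through the lid
- jar2: closed paint jar with yellow paint, round, 44 mm across, 48 mm tall, 70 g, standing on the bench; may be absent. Origin: centre of its underside; z up through the lid
- jar3: closed paint jar with blue paint, round, 44 mm across, 48 mm tall, 70 g, standing on the bench; may be absent. Origin: centre of its underside; z up through the lid
- jar4: closed paint jar with green paint, round, 44 mm across, 48 mm tall, 70 g, standing on the bench; may be absent. Origin: centre of its underside; z up through the lid
- cake1: red paint cake: a hard disc 30 mm across and 14 mm thick, 15 g, in the scoop at the start; may be absent. Origin: centre of its underside face; z along its axis
- cake2: blue paint cake: a hard disc 30 mm across and 14 mm thick, 15 g, in the scoop at the start; may be absent. Origin: centre of its underside face; z along its axis
- cake3: yellow paint cake: a hard disc 30 mm across and 14 mm thick, 15 g, in the scoop at the start; may be absent. Origin: centre of its underside face; z along its axis
- cake4: green paint cake: a hard disc 30 mm across and 14 mm thick, 15 g, in the scoop at the start; may be absent. Origin: centre of its underside face; z along its axis
- cake5: orange paint cake: a hard disc 30 mm across and 14 mm thick, 15 g, in the scoop at the start; may be absent. Origin: centre of its underside face; z along its axis
- tape: roll of brown tape, 84 mm across, 24 mm high, lying flat; not part of the job. Origin: centre of its underside
- knife: flat paint scraper with a wooden handle, 190 mm long, lying flat; not part of the job. Origin: at its handle's middle or near it
- black_bottle: black paint bottle, 62 mm across, about 160 mm tall; not part of the job. Origin: centre of its underside
- eraser: white block eraser, 45 x 22 x 13 mm, lying flat; not part of the job. Origin: centre of its underside
- mix_cup: white ceramic mixing cup, 80 mm across, 70 mm high; not part of the job. Origin: centre of its underside
Mind the look-alikes: they are no part of the job. What is shaped like the jar4 but turquoise is not meant. Leave any purple look-alike of the scoop alone.

How it is judged:
On the way, in this order (a step that is already met when the one before it is completed fails the run):
1. every paint cake is in the cake bin and every jar stands in the jar side, with the tray still on the bench beyond the step (x of jar1 in the frame of tray between -0.08 and 0.08 m and y of jar1 in the frame of tray between -0.103 and 0.011 m and z of jar1 in the frame of tray between -0.005 and 0.016 m and angle between each of jar1, jar2, jar3, jar4's own z axis and vertical below 0.2 rad and x of jar2 in the frame of tray between -0.08 and 0.08 m and y of jar2 in the frame of tray between -0.103 and 0.011 m and z of jar2 in the frame of tray between -0.005 and 0.016 m and x of jar3 in the frame of tray between -0.08 and 0.08 m and y of jar3 in the frame of tray between -0.103 and 0.011 m and z of jar3 in the frame of tray between -0.005 and 0.016 m and x of jar4 in the frame of tray between -0.08 and 0.08 m and y of jar4 in the frame of tray between -0.103 and 0.011 m and z of jar4 in the frame of tray between -0.005 and 0.016 m and x of cake1 in the frame of tray between -0.085 and 0.085 m and y of cake1 in the frame of tray between 0.012 and 0.104 m and z of cake1 in the frame of tray between -0.005 and 0.045 m and x of cake2 in the frame of tray between -0.085 and 0.085 m and y of cake2 in the frame of tray between 0.012 and 0.104 m and z of cake2 in the frame of tray between -0.005 and 0.045 m and x of cake3 in the frame of tray between -0.085 and 0.085 m and y of cake3 in the frame of tray between 0.012 and 0.104 m and z of cake3 in the frame of tray between -0.005 and 0.045 m and x of cake4 in the frame of tray between -0.085 and 0.085 m and y of cake4 in the frame of tray between 0.012 and 0.104 m and z of cake4 in the frame of tray between -0.005 and 0.045 m and x of cake5 in the frame of tray between -0.085 and 0.085 m and y of cake5 in the frame of tray between 0.012 and 0.104 m and z of cake5 in the frame of tray between -0.005 and 0.045 m and y of tray in the frame of station above 0.26 m and height (world z) of tray below 0.006 m), for 0.2 s.
2. the loaded tray is half across the step, its middle over the station's apron (x of jar1 in the frame of tray between -0.08 and 0.08 m and y of jar1 in the frame of tray between -0.103 and 0.011 m and z of jar1 in the frame of tray between -0.005 and 0.016 m and angle between each of jar1, jar2, jar3, jar4's own z axis and vertical below 0.2 rad and x of jar2 in the frame of tray between -0.08 and 0.08 m and y of jar2 in the frame of tray between -0.103 and 0.011 m and z of jar2 in the frame of tray between -0.005 and 0.016 m and x of jar3 in the frame of tray between -0.08 and 0.08 m and y of jar3 in the frame of tray between -0.103 and 0.011 m and z of jar3 in the frame of tray between -0.005 and 0.016 m and x of jar4 in the frame of tray between -0.08 and 0.08 m and y of jar4 in the frame of tray between -0.103 and 0.011 m and z of jar4 in the frame of tray between -0.005 and 0.016 m and x of cake1 in the frame of tray between -0.085 and 0.085 m and y of cake1 in the frame of tray between 0.012 and 0.104 m and z of cake1 in the frame of tray between -0.005 and 0.045 m and x of cake2 in the frame of tray between -0.085 and 0.085 m and y of cake2 in the frame of tray between 0.012 and 0.104 m and z of cake2 in the frame of tray between -0.005 and 0.045 m and x of cake3 in the frame of tray between -0.085 and 0.085 m and y of cake3 in the frame of tray between 0.012 and 0.104 m and z of cake3 in the frame of tray between -0.005 and 0.045 m and x of cake4 in the frame of tray between -0.085 and 0.085 m and y of cake4 in the frame of tray between 0.012 and 0.104 m and z of cake4 in the frame of tray between -0.005 and 0.045 m and x of cake5 in the frame of tray between -0.085 and 0.085 m and y of cake5 in the frame of tray between 0.012 and 0.104 m and z of cake5 in the frame of tray between -0.005 and 0.045 m and y of tray in the frame of station between 0.03 and 0.19 m), for 0.1 s.
At the end, for the whole second after the job is handed in: the tray lies flat on the bay's floor (within 2.5 mm in height, 10 mm across, 11 mm along), every jar present stands upright in the jar side, every cake present is in the cake bin, and the scoop lies level and still on the bench (x of tray in the frame of station between -0.01 and 0.01 m and y of tray in the frame of station between -0.011 and 0.011 m and z of tray in the frame of station between 0.003 and 0.0085 m and angle between the y axis of tray and the y axis of station, either way round below 0.09 rad and angle between tray's own z axis and vertical below 0.03 rad and x of jar1 in the frame of tray between -0.08 and 0.08 m and y of jar1 in the frame of tray between -0.103 and 0.011 m and z of jar1 in the frame of tray between -0.005 and 0.016 m and angle between each of jar1, jar2, jar3, jar4's own z axis and vertical below 0.2 rad and x of jar2 in the frame of tray between -0.08 and 0.08 m and y of jar2 in the frame of tray between -0.103 and 0.011 m and z of jar2 in the frame of tray between -0.005 and 0.016 m and x of jar3 in the frame of tray between -0.08 and 0.08 m and y of jar3 in the frame of tray between -0.103 and 0.011 m and z of jar3 in the frame of tray between -0.005 and 0.016 m and x of jar4 in the frame of tray between -0.08 and 0.08 m and y of jar4 in the frame of tray between -0.103 and 0.011 m and z of jar4 in the frame of tray between -0.005 and 0.016 m and x of cake1 in the frame of tray between -0.085 and 0.085 m and y of cake1 in the frame of tray between 0.012 and 0.104 m and z of cake1 in the frame of tray between -0.005 and 0.045 m and x of cake2 in the frame of tray between -0.085 and 0.085 m and y of cake2 in the frame of tray between 0.012 and 0.104 m and z of cake2 in the frame of tray between -0.005 and 0.045 m and x of cake3 in the frame of tray between -0.085 and 0.085 m and y of cake3 in the frame of tray between 0.012 and 0.104 m and z of cake3 in the frame of tray between -0.005 and 0.045 m and x of cake4 in the frame of tray between -0.085 and 0.085 m and y of cake4 in the frame of tray between 0.012 and 0.104 m and z of cake4 in the frame of tray between -0.005 and 0.045 m and x of cake5 in the frame of tray between -0.085 and 0.085 m and y of cake5 in the frame of tray between 0.012 and 0.104 m and z of cake5 in the frame of tray between -0.005 and 0.045 m and height (world z) of scoop between -0.003 and 0.008 m and angle between scoop's own z axis and vertical below 0.12 rad and linear speed of scoop below 0.02 m/s); the robot touches nothing.
It fails at once if the tray is lifted clear (its middle more than 45 mm above the bench) (height (world z) of tray above 0.045 m).
It fails at once if the tray is tipped by more than 0.3 rad (17 degrees) (angle between tray's own z axis and vertical above 0.3 rad).
It fails at once if a bystander is pushed more than 40 mm (distance of any of tape, knife, black_bottle, eraser, mix_cup from where it was at the start of the episode above 0.04 m).
Of jar1, jar2, jar3, jar4 only 2 to 4 are there at a start; the rules pass over those that are not, and their reading is None.
Of cake1, cake2, cake3, cake4, cake5 only 3 to 5 are there at a start; the rules pass over those that are not, and their reading is None.
At some moment in a run one of jar1, jar2, jar3, jar4, tray may be knocked a few centimetres aside while the robot is not near it.
It also fails if it takes over 210 s, if anything falls off the work surface, if the arm or the gripper's body presses on something with over 40 N, if the wrist force passes 120 N, or if a joint passes its speed limit or range.

## Robot

A 6-joint arm with a two-finger parallel gripper is mounted at the origin on the work surface. World frame = base frame: x ahead of the robot, y to its left, z up, the work surface at z = 0. Lengths are in m, angles in rad, forces in N, time in s.
With the tool pointing down it reaches from about 0.275 to 0.825 m from the base axis. Payload 4.9 kg.
Tool frame: the origin (TCP) lies midway between the tips of the shut fingers; the grasp point (between the pads) lies 19 mm behind it (bot.grip_depth is the distance from the TCP to the grasp point, in m); z points along the fingers, y is the line along which they close (so a half turn about z gives the same grasp; the last joint's range is limited). The gripper opens to 85 mm and grips with 20 to 120 N. Pads are 22 mm wide; open, the fingers measure 114 mm over their backs; the gripper's body (76 mm by 85 mm) begins 54 mm behind the grasp point. The pads swing forward as they close: fully open they stand 13 mm farther back than shut.
Start: joints at [-1.452, 0.326, -0.193, 1.052, 0, 1.437], TCP at [0.138, -0.533, 0.231] pointing down, gripper open.
Joint ranges: [-2.65, 2.65], [-0.97, 1.79], [-1.3, 1.35], [-1.93, 2.1], [-1.47, 1.37], [-3.14, 3.14]. Speed limits (rad/s): [2.57, 2.57, 3.14, 3.14, 3.14, 3.14].

## Interface

Orientations are given as a unit quaternion [w, x, y, z].
In Python, from cell import bot gives the robot as it stands. Calls block until the motion is done:
- bot.move_pose(position, orientation): joint-space move of the TCP to a pose.
- bot.move_linear(position, speed=0.15, rotation=None, until_force=None): straight line of the TCP; rotation=None keeps the orientation; speed is the mean speed in m/s. With until_force (N) it stops when the force on the tool has changed by that much, and returns True; else False.
- bot.goto_joints(angles): joint-space move.
- bot.set_gripper(opening, grasp_force=None): opening from 0.0 (shut) to 1.0 (fully open); grasp_force is the grip in N (None keeps the last); returns when the fingers have stopped.
- bot.wait(seconds).
- bot.solve_ik(position, orientation): joint angles nearest the present ones, or None.
- bot.camera(name): name is "side" or "top" or "wrist"; returns the picture (400x640x3 uint8, red, green, blue); there is no depth.
- bot.calibration(name): a dict with "mtx" (3x3 intrinsics, pixels), "k1" (the pictures are not rectified: a ray, as slopes to the right and down, at radius r is drawn at 1 + k1 r^2 times it, then the intrinsics apply), "extrinsics" (4x4, takes a point from world to camera coordinates); the wrist camera has in their place "hand_eye" (4x4, takes a point from camera to tool coordinates, whose origin is the TCP and whose axes are the flange's). Camera axes: x right, y down, z forward; pixel columns grow to the right and rows downward; lengths in m; the calibration is good to about 2 mm. A picture is of the moment at which its call begins: read the wrist's pose just before it. calibration takes no time and is no camera call.
A pose or a line that the arm cannot do raises bot.PlanningError and nothing moves.
- bot.close_job(): hands the job in; it is judged then, once.
Trained networks look in the newest picture that a camera, given by its name, has taken for a name from the list of things; names that differ only in an ending like _2 or _b are one class to them, and where a whole thing is asked for, a point or a joint stands for the part that bears it (a point fixed in the world has none). Each returns a list of dicts, best first, with "confidence" (0 to 1); they miss things now and then, are a little off and sometimes report something else, mostly with a low value. They report only what shows in the picture. A call takes as long as a camera call. They do not tell look-alikes from the thing itself.
- bot.search_frame(camera, thing): "bbox" ([left, top, width, height] in pixels, round what is visible of it).
Readings, each from a call of its own:
- bot.read_clock(): time.
- bot.read_joint_positions(): joint angles.
- bot.read_joint_vel(): joint speeds.
- bot.read_joint_efforts(): joint torques, N m.
- bot.read_position(): TCP position.
- bot.read_tool_rot(): TCP orientation.
- bot.read_ft_force(): force on the tool from outside, world axes, zero at the start.
- bot.read_moment(): the same for the moment, N m.
- bot.read_gripper_width(): opening from 0.0 (shut) to 1.0 (fully open).
- bot.read_finger_force(): force on a finger pad.
Only numpy, scipy, OpenCV 4.12 (cv2) and the standard library are available. Lean on these libraries where they do the work, as an engineer would, in place of code of your own. Each camera call takes 0.05 s, during which the arm holds its last target. There are 200 camera calls.

## Working session

There is one attempt and no reset: what is moved stays moved. The work goes in short steps, each a Python script; the robot and the scene stay as the last script left them, time stands still between calls to the robot, and variables do not carry over. Pictures are saved under pics/ and viewed, at most 14 in all, crops included, and the job is handed in when it is done.

```bash
ls; mkdir -p pics; cat > h.py <<'E'
from cell import bot
import numpy as np, cv2
from scipy.spatial.transform import Rotation as R
def save(n,img,crop=None,s=1):
    if crop: l,t,r,b=crop; img=img[t:b,l:r]
    cv2.imwrite(f'pics/{n}.png',cv2.resize(img[:,:,::-1],None,fx=s,fy=s,interpolation=cv2.INTER_CUBIC))
def qt(q): return R.from_quat([q[1],q[2],q[3],q[0]])
def tq(r): x,y,z,w=r.as_quat(); return [w,x,y,z]
def camT(name):
    """camera->world 4x4 (wrist: uses the current pose)"""
    c=bot.calibration(name)
    if name=='wrist':
        T=np.eye(4);T[:3,:3]=qt(bot.read_tool_rot()).as_matrix();T[:3,3]=bot.read_position()
        return T@np.array(c['hand_eye'])
    return np.linalg.inv(np.array(c['extrinsics']))
def px2w(name,uv,z,T=None):
    """pixels (n,2) -> world xy on plane z"""
    c=bot.calibration(name);K=np.array(c['mtx']);k=c['k1']
    T=camT(name) if T is None else T
    uv=np.atleast_2d(np.array(uv,float))
    p=cv2.undistortPoints(uv.reshape(-1,1,2),K,np.array([k,0,0,0.])).reshape(-1,2)
    d=np.c_[p,np.ones(len(p))]@T[:3,:3].T
    o=T[:3,3]
    return o[:2]+d[:,:2]*((z-o[2])/d[:,2])[:,None]
def w2px(name,P,T=None):
    c=bot.calibration(name);T=camT(name) if T is None else T
    E=np.linalg.inv(T)
    return cv2.projectPoints(np.atleast_2d(np.array(P,float)),cv2.Rodrigues(E[:3,:3])[0],E[:3,3],np.array(c['mtx']),np.array([c['k1'],0,0,0.]))[0].reshape(-1,2)
def down(yaw):
    """tool pointing down; finger closing line (tool y) at world angle yaw"""
    y=np.array([np.cos(yaw),np.sin(yaw),0]);z=np.array([0,0,-1.]);x=np.cross(y,z)
    return R.from_matrix(np.c_[x,y,z])
E
python3 - <<'E'
from h import *
for n in ['top','side']:
    im=bot.camera(n); save(n+'0',im,s=1.25)
    for t in ['station','tray','scoop','jar1','jar2','jar3','jar4','front_handle','rear_handle','scoop_handle','tape','knife','black_bottle','eraser','mix_cup']+(['cake%d'%i for i in range(1,6)] if n=='top' else []):
        print(n,t,[(np.round(d['bbox']).astype(int).tolist(),round(d['confidence'],2)) for d in bot.search_frame(n,t) if d['confidence']>.3])
print(bot.read_clock(), camT('top').round(3).tolist(), bot.calibration('wrist'))
E
```

```text
pics
top station [([321, 94, 103, 83], 0.92)]
top tray [([227, 105, 89, 59], 0.75)]
top scoop [([181, 225, 53, 52], 0.91), ([221, 196, 63, 24], 0.85)]
top jar1 [([356, 188, 15, 17], 0.73), ([308, 180, 9, 15], 0.68), ([455, 158, 16, 16], 0.62), ([357, 216, 13, 14], 0.41)]
top jar2 [([356, 188, 15, 17], 0.73), ([308, 180, 9, 15], 0.68), ([455, 158, 16, 16], 0.62), ([357, 216, 13, 14], 0.41)]
top jar3 [([356, 188, 15, 17], 0.73), ([308, 180, 9, 15], 0.68), ([455, 158, 16, 16], 0.62), ([357, 216, 13, 14], 0.41)]
top jar4 [([356, 188, 15, 17], 0.73), ([308, 180, 9, 15], 0.68), ([455, 158, 16, 16], 0.62), ([357, 216, 13, 14], 0.41)]
top front_handle [([226, 108, 92, 53], 0.76), ([310, 180, 9, 16], 0.48), ([194, 142, 21, 56], 0.35)]
top rear_handle [([229, 107, 88, 55], 0.84), ([197, 139, 21, 58], 0.68), ([306, 179, 11, 15], 0.51)]
top scoop_handle [([184, 229, 47, 46], 0.94), ([223, 198, 59, 25], 0.55)]
top tape [([422, 188, 25, 20], 0.79), ([227, 108, 88, 54], 0.57), ([221, 195, 66, 24], 0.34)]
top knife [([194, 141, 24, 55], 0.91)]
top black_bottle [([159, 140, 28, 23], 0.74)]
top eraser
[... 1580 characters left out ...]
 mix_cup [([435, 273, 32, 43], 0.61)]
1.85 [[0.023, -0.994, 0.11, 0.233], [-1.0, -0.023, -0.0, 0.044], [0.003, -0.11, -0.994, 1.581], [0.0, 0.0, 0.0, 1.0]] {'mtx': array([[299.22089738,   0.        , 323.63719073],
       [  0.        , 299.22089738, 199.35472715],
       [  0.        ,   0.        ,   1.        ]]), 'k1': -0.04687159388478751, 'hand_eye': array([[ 1.67223165e-04, -9.52550856e-01, -3.04379431e-01,
         7.83716657e-02],
       [ 9.99999631e-01,  4.15609057e-04, -7.51252009e-04,
        -4.96053351e-04],
       [ 8.42108593e-04, -3.04379193e-01,  9.52550575e-01,
        -1.41598921e-01],
       [ 0.00000000e+00,  0.00000000e+00,  0.00000000e+00,
         1.00000000e+00]])}
```

View pics/top0.png

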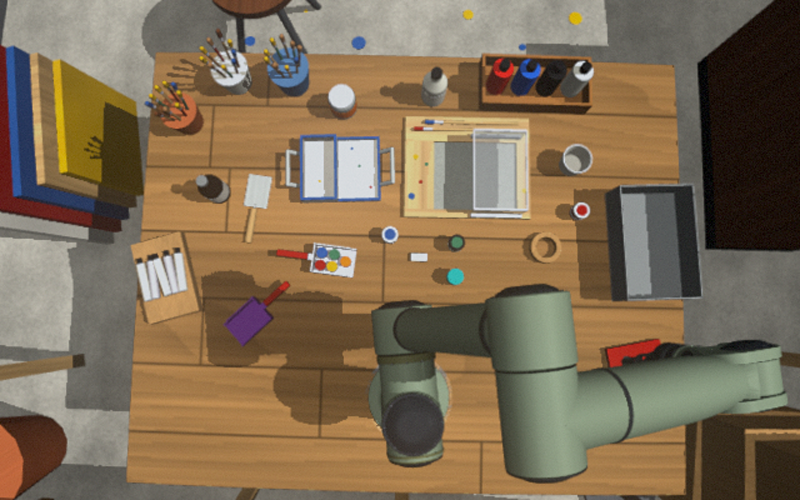

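```bash
python3 - <<'E'
import cv2
a=cv2.imread('pics/top0.png');a=a[90:370,180:600]
cv2.imwrite('pics/top0c.png',cv2.resize(a,None,fx=1.9,fy=1.9,interpolation=cv2.INTER_CUBIC))
E
```

```text
(no output)
```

View pics/top0c.png

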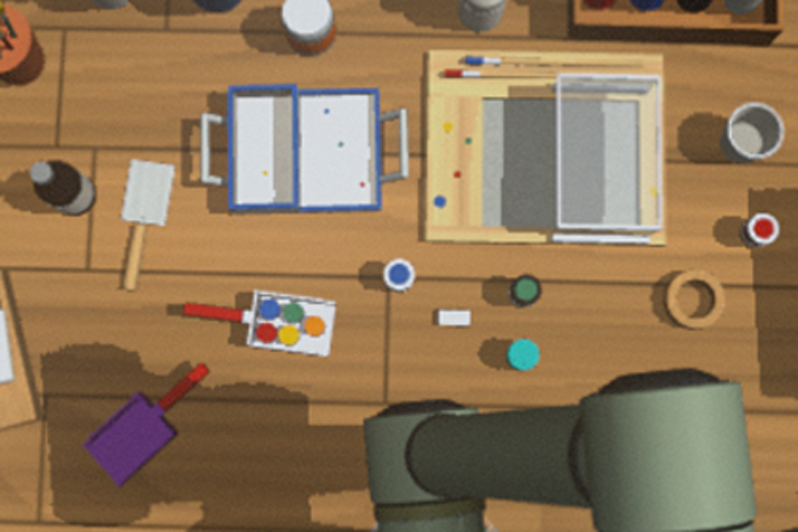

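The top view shows these, in crop pixels:

| Thing | Pixel |
|---|---|
| Station | (545,145) |
| Tray, jar side towards the step | (305,148) |
| Scoop, red handle, white pan, 5 cakes | (290,322) |
| Purple look-alike scoop | (130,440) |
| Red jar | (763,229) |
| Blue jar | (399,274) |
| Green jar | (525,289) |
| Turquoise look-alike jar | (522,354) |

No yellow jar shows. I'll compute rough positions, then look closer with the wrist camera.

```bash
python3 - <<'E'
from h import *
f=lambda c,z:px2w('top',(np.array(c)/1.9+[180,90])/1.25,z).round(3).tolist()
print('red',f((763,229),.048),'blue',f((399,274),.048),'green',f((525,289),.048),'turq',f((522,354),.048))
print('tray corners jarside rim',f([(379,91),(380,209)],.018),'bin rim',f([(230,89),(230,209)],.046))
print('handles f',f([(404,108),(403,180)],.044),'r',f([(206,115),(210,185)],.044))
print('station',f([(428,51),(427,240),(663,244),(662,56)],.014),'bay',f([(483,98),(484,226)],.006))
print('scoop handle',f([(185,308),(243,315)],.046),'pan corners nose',f([(336,300),(328,355)],.014),'rear',f([(253,291),(248,350)],.04))
def tryp(p,yaw):
    q=bot.solve_ik(p,tq(down(yaw))); print(p,yaw,None if q is None else np.round(q,2).tolist())
for y in [0,np.pi/2,-np.pi/2,np.pi]:
    tryp([.40,.12,.35],y); tryp([.60,.33,.06],y)
E
```

```text
red [[0.502, -0.453]] blue [[0.426, 0.058]] green [[0.409, -0.117]] turq [[0.318, -0.114]]
tray corners jarside rim [[0.696, 0.094], [0.523, 0.088]] bin rim [[0.686, 0.306], [0.513, 0.298]]
handles f [[0.664, 0.057], [0.56, 0.056]] r [[0.648, 0.339], [0.547, 0.328]]
station [[0.759, 0.024], [0.48, 0.02], [0.483, -0.319], [0.761, -0.319]] bay [[0.693, -0.057], [0.504, -0.062]]
scoop handle [[0.371, 0.355], [0.364, 0.274]] pan corners nose [[0.391, 0.147], [0.313, 0.156]] rear [[0.398, 0.262], [0.315, 0.266]]
[0.4, 0.12, 0.35] 0 [0.11, 0.02, -0.27, 1.29, 0.0, 1.69]
[0.6, 0.33, 0.06] 0 [0.4, 0.71, -0.01, 0.85, 0.0, 1.97]
[0.4, 0.12, 0.35] 1.5707963267948966 [0.11, 0.02, -0.27, 1.29, 0.0, 0.11]
[0.6, 0.33, 0.06] 1.5707963267948966 [0.4, 0.71, -0.01, 0.85, 0.0, 0.4]
[0.4, 0.12, 0.35] -1.5707963267948966 [0.11, 0.02, -0.27, 1.29, 0.0, -3.03]
[0.6, 0.33, 0.06] -1.5707963267948966 [0.4, 0.71, -0.01, 0.85, 0.0, -2.75]
[0.4, 0.12, 0.35] 3.141592653589793 [0.11, 0.02, -0.27, 1.29, 0.0, -1.46]
[0.6, 0.33, 0.06] 3.141592653589793 [0.4, 0.71, -0.01, 0.85, 0.0, -1.18]
```

```bash
python3 - <<'E'
from h import *
bot.move_pose([.45,.1,.30],tq(down(np.pi/2)))
T=camT('wrist'); np.save('T1.npy',T); im=bot.camera('wrist'); save('w1',im,s=1.25)
cv2.imwrite('w1raw.png',im[:,:,::-1])
for t in ['jar1','scoop','scoop_handle','tray','front_handle','rear_handle','cake1','station']:
    print(t,[(np.round(d['bbox']).astype(int).tolist(),round(d['confidence'],2)) for d in bot.search_frame('wrist',t) if d['confidence']>.4])
im=bot.camera('top'); print([(np.round(d['bbox']).astype(int).tolist(),round(d['confidence'],2)) for d in bot.search_frame('top','jar1')])
save('top1',im,(100,150,600,400),1.2)
E
```

```text
jar1 [([279, 131, 30, 33], 0.79), ([145, 119, 44, 34], 0.78), ([133, 45, 50, 41], 0.76), ([372, 82, 21, 19], 0.55)]
scoop [([359, 58, 164, 67], 0.91), ([501, 0, 88, 46], 0.72)]
scoop_handle [([499, 0, 92, 44], 0.91), ([359, 55, 164, 74], 0.83), ([290, 200, 201, 119], 0.74)]
tray [([293, 204, 198, 115], 0.76), ([413, 99, 27, 21], 0.63)]
front_handle [([294, 203, 197, 115], 0.8)]
rear_handle [([290, 202, 198, 118], 0.66)]
cake1 [([396, 70, 21, 22], 0.92), ([393, 97, 19, 23], 0.81), ([421, 74, 24, 21], 0.74), ([416, 98, 26, 23], 0.73), ([370, 83, 23, 19], 0.61)]
station [([24, 181, 261, 161], 0.83)]
[([457, 161, 12, 14], 0.67), ([358, 189, 9, 13], 0.55)]
```

View pics/w1.png

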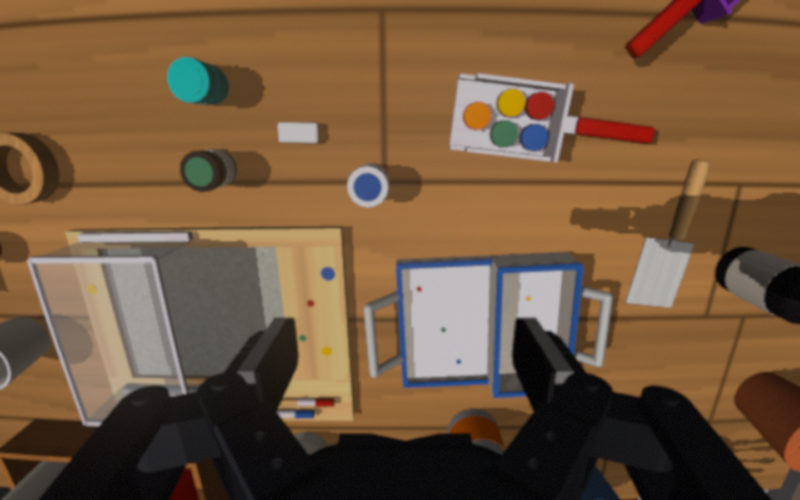

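View pics/top1.png

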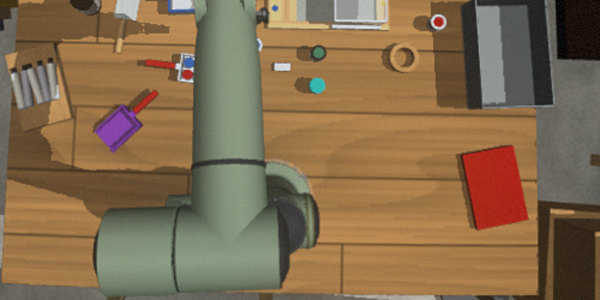

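The wrist view shows the blue jar's lid at (368,186), the green jar's at (200,170) and turquoise at (188,80). The scoop handle runs (577,125)–(654,133). The top view from here shows no yellow jar anywhere, so jar2 is absent. Jar4 must be the dark green lid, not the turquoise one; I'll enlarge both in one crop to confirm that, and the scoop too.

```bash
python3 - <<'E'
from h import *
T=np.load('T1.npy')
f=lambda c,z:px2w('wrist',np.array(c)/1.25,z,T).round(4).tolist()
print('blue',f((368,186),.048),'green',f((200,170),.048),'turq',f((188,80),.048))
print('handle top ends',f([(577,125),(655,134)],.046),'pan nose tips',f([(459,76),(451,150)],.014),'rear tops',f([(572,85),(559,160)],.04))
print('jarside rim front corners',f([(398,262),(404,386)],.018),'bin rear corners',f([(583,264),(578,395)],.046))
print('front bar',f([(367,306),(372,376)],.05),'rear bar',f([(609,292),(602,364)],.05))
print('board entry corners',f([(341,228),(353,419)],.014),'bay edge',f([(275,248)],.006))
im=cv2.imread('w1raw.png')[:,:,::-1]; save('w1c',im,(100,20,540,170),1.8)
E
```

```text
blue [[0.4283, 0.0619]] green [[0.4104, -0.1146]] turq [[0.3223, -0.1135]]
handle top ends [[0.3662, 0.2759], [0.3737, 0.3599]] pan nose tips [[0.317, 0.1579], [0.3933, 0.1519]] rear tops [[0.3275, 0.2688], [0.4017, 0.2637]]
jarside rim front corners [[0.5237, 0.0923], [0.702, 0.0992]] bin rear corners [[0.5166, 0.303], [0.6968, 0.3243]]
front bar [[0.5662, 0.0567], [0.6622, 0.0596]] rear bar [[0.5497, 0.3369], [0.6474, 0.3454]]
board entry corners [[0.4825, 0.0252], [0.7617, 0.0267]] bay edge [[0.5096, -0.0588]]
```

View pics/w1c.png

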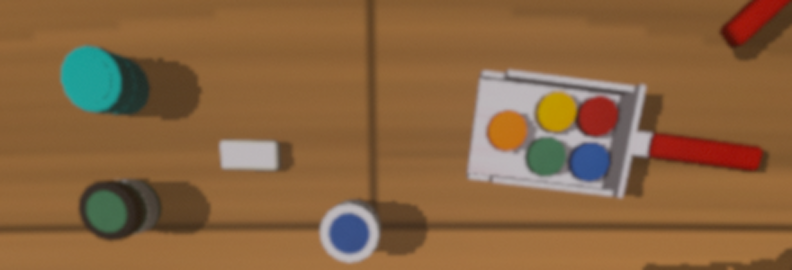

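Confirmed: (108,211) in the crop is green paint, so that is jar4, and the turquoise one is left alone. The white scoop with five cakes and a red handle is the scoop. I'll place the jars now.

```bash
cat >> h.py <<'E'
def lin(p,sp=.15,rot=None,uf=None): return bot.move_linear(list(map(float,p)),speed=sp,rotation=None if rot is None else tq(rot),until_force=uf)
def tw(tray,p):
    x,y,a=tray; c,s=np.cos(a),np.sin(a); return np.array([x+c*p[0]-s*p[1],y+s*p[0]+c*p[1]])
E
python3 - <<'E'
from h import *
tray=(.6064,.1997,.055); rot=down(np.pi/2+tray[2]); H=.2
for n,(jx,jy),sx in [('blue',(.4283,.0619),.052),('green',(.4104,-.1146),0),('red',(.504,-.450),-.052)]:
    r=down(np.pi/2)
    bot.set_gripper(.85); bot.move_pose([jx,jy,H],tq(r))
    if n=='red': pass
    lin([jx,jy,.011],.2); bot.set_gripper(0,40); w=bot.read_gripper_width()
    print(n,'w',w,bot.read_finger_force())
    if w<.4: print('MISS');break
    lin([jx,jy,H],.25)
    x,y=tw(tray,(sx,-.046)); bot.move_pose([x,y,H],tq(rot))
    lin([x,y,.04],.25); hit=lin([x,y,.0175],.05,uf=4); z=bot.read_position()[2]
    bot.set_gripper(.68); lin([x,y,H],.25); print(' placed',hit,z,bot.read_clock())
bot.move_pose([.45,.15,.33],tq(down(np.pi/2)))
np.save('T2.npy',camT('wrist')); im=bot.camera('wrist'); save('w2',im,s=1.25)
E
```

```text
blue w 0.5045522777456471 39.97595027089119
 placed True 0.017689071673479745 11.525
green w 0.5081228085990306 40.10079815983772
 placed True 0.017750067054728876 19.275
red w 0.5009352127151934 41.00082412362099
 placed True 0.018247082455091365 28.7167
```

View pics/w2.png

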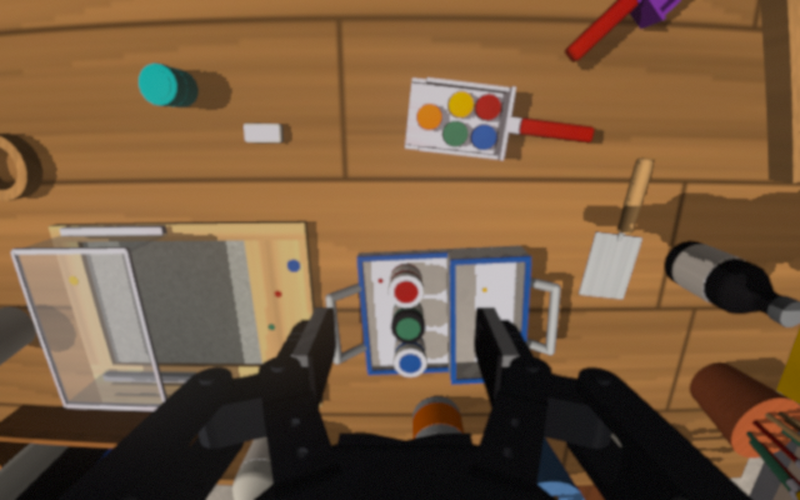

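The picture shows all three jars standing in the jar side: red (406,292), green (408,328), blue (410,362). Before I grip the scoop, I'll check the tipping poses for reachability and for clearance to the bottle.

```bash
cat >> h.py <<'E'
def scoop_tcp(nose,phi,th):
    """TCP position and rotation for nose tip (underside) at nose, scoop x at world angle phi, nose-down tilt th"""
    rs=R.from_euler('ZY',[phi,th]); off=np.array([-.165,0,.019])
    return np.array(nose)+rs.apply(off), rs*R.from_euler('z',-phi)*down(phi+np.pi/2)
E
python3 - <<'E'
from h import *
T=np.load('T2.npy')
f=lambda c,z:px2w('wrist',np.array(c)/1.25,z,T).round(3).tolist()
print('bottle base',f([(670,262)],.03),'cap',f([(788,312)],.16),'scraper',f([(645,163),(622,230)],.01),'stem jar',f([(437,405)],.07))
tray=(.6064,.1997,.055)
for xo in (0,-.02):
  n=tw(tray,(xo,.065)); phi=-np.pi/2+.055
  for th in [0,25,40,50,60,65]:
    for z in (.042,.12):
        p,r=scoop_tcp([*n,z],phi,np.radians(th)); q=bot.solve_ik(p,tq(r)); print(xo,th,z,p.round(3),None if q is None else np.round(q,2).tolist())
E
```

```text
bottle base [[0.53, 0.491]] cap [[0.536, 0.526]] scraper [[0.408, 0.446], [0.493, 0.432]] stem jar [[0.713, 0.193]]
0 0 0.042 [0.594 0.429 0.061] [0.53, 0.8, 0.16, 0.94, 0.0, 2.04]
0 0 0.12 [0.594 0.429 0.139] [0.53, 0.73, 0.25, 1.09, 0.0, 2.04]
0 25 0.042 [0.595 0.406 0.129] [0.32, 0.61, -0.09, 0.75, 0.42, 1.86]
0 25 0.12 [0.595 0.406 0.207] [0.32, 0.55, 0.01, 0.91, 0.42, 1.86]
0 40 0.042 [0.597 0.379 0.163] [0.18, 0.58, -0.18, 0.72, 0.69, 1.73]
0 40 0.12 [0.597 0.379 0.241] [0.18, 0.5, -0.08, 0.88, 0.69, 1.73]
0 50 0.042 [0.598 0.356 0.181] [0.08, 0.59, -0.2, 0.74, 0.87, 1.61]
0 50 0.12 [0.598 0.356 0.259] [0.08, 0.51, -0.12, 0.91, 0.87, 1.61]
0 60 0.042 [0.599 0.331 0.194] [-0.01, 0.64, -0.2, 0.84, 1.04, 1.44]
0 60 0.12 [0.599 0.331 0.272] [-0.01, 0.56, -0.12, 1.0, 1.04, 1.44]
0 65 0.042 [0.6   0.317 0.2  ] [-0.05, 0.69, -0.17, 0.93, 1.12, 1.32]
0 65 0.12 [0.6   0.317 0.278] [-0.05, 0.6, -0.11, 1.09, 1.12, 1.32]
-0.02 0 0.042 [0.574 0.428 0.061] [0.54, 0.76, 0.1, 0.91, 0.0, 2.05]
-0.02 0 0.12 [0.574 0.428 0.139] [0.54, 0.7, 0.19, 1.06, 0.0, 2.05]
-0.02 25 0.042 [0.575 0.405 0.129] [0.33, 0.58, -0.15, 0.72, 0.42, 1.87]
-0.02 25 0.12 [0.575 0.405 0.207] [0.33, 0.51, -0.05, 0.89, 0.42, 1.87]
-0.02 40 0.042 [0.577 0.378 0.163] [0.18, 0.54, -0.24, 0.69, 0.69, 1.74]
-0.02 40 0.12 [0.577 0.378 0.241] [0.18, 0.47, -0.14, 0.86, 0.69, 1.74]
-0.02 50 0.042 [0.578 0.355 0.181] [0.08, 0.56, -0.26, 0.71, 0.87, 1.61]
-0.02 50 0.12 [0.578 0.355 0.259] [0.08, 0.48, -0.18, 0.88, 0.87, 1.61]
-0.02 60 0.042 [0.579 0.329 0.194] [-0.01, 0.61, -0.26, 0.81, 1.04, 1.44]
-0.02 60 0.12 [0.579 0.329 0.272] [-0.01, 0.53, -0.18, 0.98, 1.04, 1.44]
-0.02 65 0.042 [0.58  0.316 0.2  ] [-0.05, 0.66, -0.23, 0.91, 1.12, 1.32]
-0.02 65 0.12 [0.58  0.316 0.278] [-0.05, 0.57, -0.17, 1.07, 1.12, 1.32]
```

```bash
python3 - <<'E'
from h import *
tray=(.6064,.1997,.055); phi0=-np.pi/2-.088; phi=-np.pi/2+.055
h=np.array([.370,.318]); r0=down(phi0+np.pi/2)
bot.set_gripper(.5); bot.move_pose([*h,.12],tq(r0)); lin([*h,.019],.15)
bot.set_gripper(0,110); print('w',bot.read_gripper_width(),bot.read_finger_force())
lin([*h,.06],.08); print('F',np.round(bot.read_ft_force(),2),'M',np.round(bot.read_moment(),2))
np.save('T3.npy',camT('wrist'))
lin([*h,.23],.15)
n=tw(tray,(0,.065))
p,r=scoop_tcp([*n,.14],phi,np.radians(22)); lin(p,.13,r)
p,r=scoop_tcp([*n,.042],phi,np.radians(25)); lin(p,.1,r)
print('F',np.round(bot.read_ft_force(),2))
im=bot.camera('side'); save('s3',im,(180,80,440,260),3)
print(bot.read_clock())
E
```

```text
w 0.18771752655548077 107.1621823310852
F [ 0.58 -0.62 -1.73] M [ 0.18  0.01 -0.06]
F [ 1.18 -0.56 -1.8 ]
37.8167
```

View pics/s3.png

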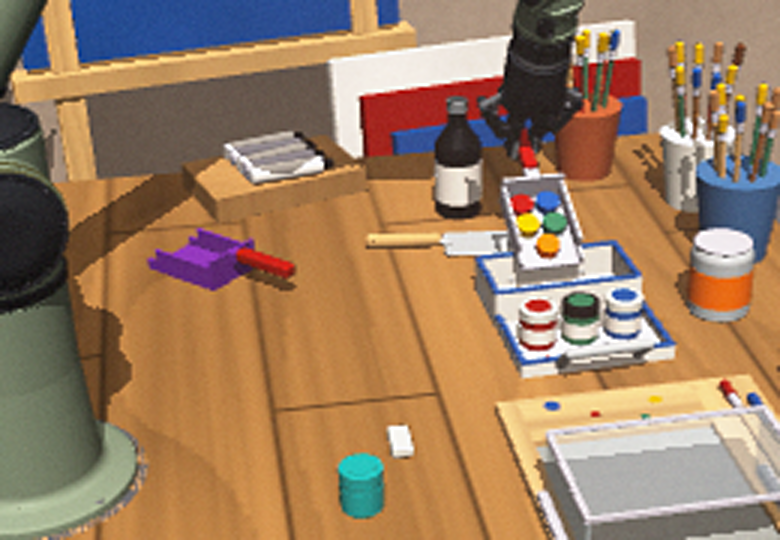

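The side view shows the nose inside the bin with all five cakes still in the pan, around (545,215). Now I'll tip it.

```bash
python3 - <<'E'
from h import *
tray=(.6064,.1997,.055); phi=-np.pi/2+.055; n=tw(tray,(0,.065))
for th in (33,41,48,55,62): p,r=scoop_tcp([*n,.042],phi,np.radians(th)); lin(p,.08,r)
bot.wait(.5)
for z,th in ((.055,62),(.065,66)): p,r=scoop_tcp([*n,z],phi,np.radians(th)); lin(p,.08,r)
for k in range(2):
    for d in (.008,-.008): lin(p+[0,d,0],.12)
lin(p,.1); bot.wait(.4)
print('F',np.round(bot.read_ft_force(),2),bot.read_clock())
im=bot.camera('side'); save('s4',im,(300,90,440,230),4)
E
```

```text
F [-0.14  0.43 -2.01] 42.825
```

View pics/s4.png

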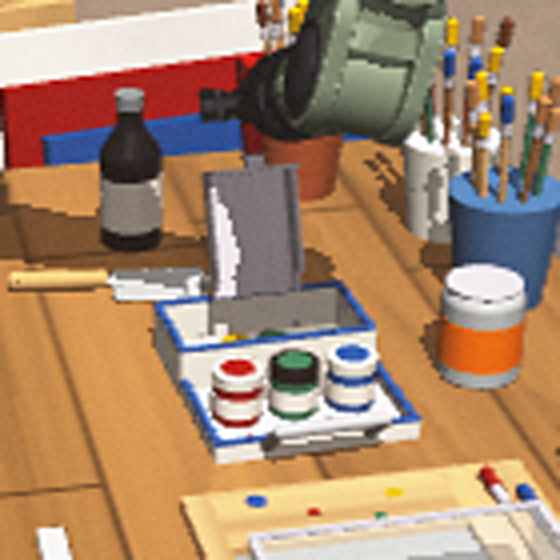

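The pan is empty and the cakes lie in the bin; yellow and green show at (230,338) and (270,335). I'll lay the scoop back, then look at the tray from above.

```bash
python3 - <<'E'
from h import *
tray=(.6064,.1997,.055); phi0=-np.pi/2-.088; phi=-np.pi/2+.055; n=tw(tray,(0,.065)); h=np.array([.370,.318])
for z,th in ((.12,62),(.14,22)): p,r=scoop_tcp([*n,z],phi,np.radians(th)); lin(p,.15,r)
lin([*h,.2],.2,down(phi0+np.pi/2)); lin([*h,.035],.2)
hit=lin([*h,.017],.03,uf=3); print(hit,bot.read_position()[2])
bot.set_gripper(.5); lin([*h,.15],.2)
bot.move_pose([.45,.12,.33],tq(down(np.pi/2)))
np.save('T5.npy',camT('wrist')); im=bot.camera('wrist'); save('w5',im,s=1.25)
print(bot.read_clock())
for t in ['scoop','cake1','jar1']:
    print(t,[(np.round(d['bbox']).astype(int).tolist(),round(d['confidence'],2)) for d in bot.search_frame('wrist',t) if d['confidence']>.3])
E
```

```text
True 0.019807053435424094
50.1417
scoop [([344, 62, 151, 62], 0.95), ([472, 0, 92, 51], 0.73)]
cake1 [([404, 248, 10, 19], 0.73), ([396, 228, 19, 16], 0.68), ([386, 225, 14, 19], 0.65), ([384, 242, 14, 11], 0.62)]
jar1 [([331, 213, 28, 36], 0.93), ([132, 48, 48, 41], 0.84), ([334, 246, 25, 28], 0.81), ([331, 272, 27, 30], 0.68)]
```

View pics/w5.png

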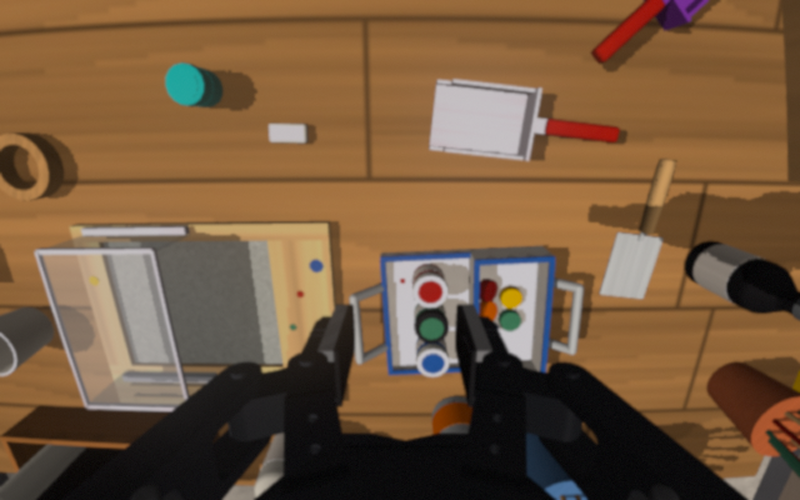

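```bash
python3 - <<'E'
from h import *
bot.move_pose([.40,.02,.30],tq(down(np.pi/2)))
np.save('T6.npy',camT('wrist')); im=bot.camera('wrist'); cv2.imwrite('w6raw.png',im[:,:,::-1]); save('w6',im,(60,150,560,400),1.6)
E
```

```text
(no output)
```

View pics/w6.png

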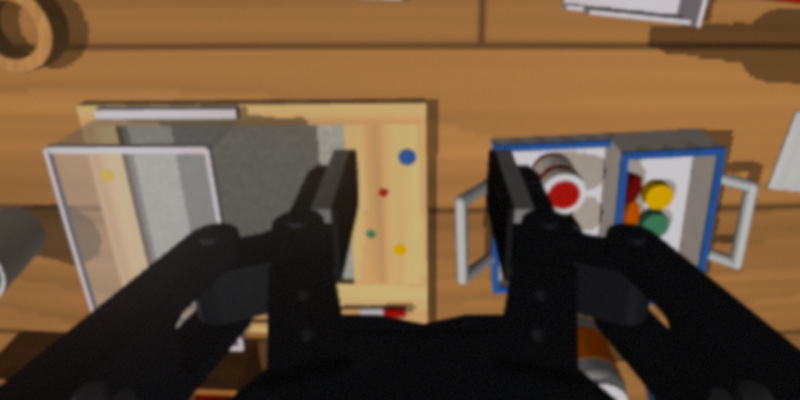

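```bash
python3 - <<'E'
from h import *
T=np.load('T6.npy')
f=lambda c,z:px2w('wrist',np.array(c)/1.6+[60,150],z,T).round(4).tolist()
print('board entry',f([(427,101),(429,322)],.014),'other corner',f([(79,103)],.014))
print('bay entry corner floor/top',f([(344,126),(354,282)],.010),'roof near corners',f([(208,148),(46,149)],.09))
print('front bar',f([(460,203),(465,280)],.05),'rear bar',f([(756,183),(742,266)],.05))
T=np.load('T5.npy'); f=lambda c,z:px2w('wrist',np.array(c)/1.25,z,T).round(4).tolist()
print('w5 board entry',f([(331,224)],.014),'front bar',f([(354,298),(360,360)],.05),'rear',f([(580,284),(574,351)],.05),'roof',f([(154,251),(188,408),(38,251),(88,408)],.09))
E
```

```text
board entry [[0.481, 0.0255], [0.7488, 0.0284]] other corner [[0.4831, -0.3146]]
bay entry corner floor/top [[0.5085, -0.0557], [0.6961, -0.0548]] roof near corners [[0.4937, -0.1542], [0.4957, -0.2938]]
front bar [[0.57, 0.0563], [0.6591, 0.0636]] rear bar [[0.5519, 0.3381], [0.6477, 0.3458]]
w5 board entry [[0.4842, 0.0287]] front bar [[0.5692, 0.0588], [0.6583, 0.0628]] rear [[0.551, 0.3371], [0.6462, 0.3435]] roof [[0.4954, -0.153], [0.7052, -0.1543], [0.4954, -0.2916], [0.7105, -0.2915]]
```

```bash
python3 - <<'E'
from h import *
bot.set_gripper(1.0); bot.move_pose([.42,.24,.26],tq(down(np.pi/2)))
T=camT('wrist'); im=bot.camera('wrist'); u=w2px('wrist',[[.6,.25,.03]],T)[0].astype(int); print(u)
save('w7',im,(max(u[0]-110,0),max(u[1]-100,0),u[0]+110,min(u[1]+100,400)),2.2)
print([(np.round(d['bbox']).astype(int).tolist(),round(d['confidence'],2)) for d in bot.search_frame('wrist','cake1') if d['confidence']>.3], bot.read_clock())
E
```

```text
[330 290]
[([328, 264, 20, 21], 0.85), ([307, 260, 18, 19], 0.75), ([252, 83, 173, 73], 0.71), ([308, 294, 20, 19], 0.67), ([332, 289, 17, 16], 0.53), ([307, 280, 20, 16], 0.51)] 52.375
```

View pics/w7.png

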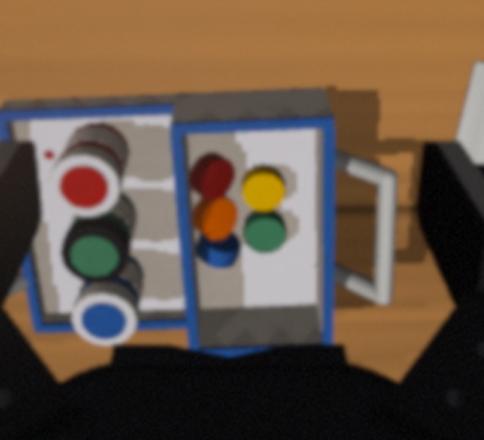

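The crop shows all five cakes in the bin: red, orange and blue at (215,210), yellow and green at (265,210). The three jars are standing. Now I'll pull the tray over the step by the front handle.

```bash
cat > pull.py <<'E'
from h import *
S=(.601,-.169); yaw=.052; b=np.array([.614,.060])
bot.set_gripper(.35); rot=down(np.pi/2+yaw)
bot.move_pose([*b,.16],tq(rot)); hit=lin([*b,.026],.12,uf=8)
if hit: print('contact',bot.read_position()); raise SystemExit
bot.set_gripper(0,110); print('w',bot.read_gripper_width(),bot.read_finger_force(),np.round(bot.read_position(),4))
lin([*b,.053],.04); print('F lift',np.round(bot.read_ft_force(),1))
yf=S[1]+.085
for s in (.2,.4,.6,.8,1):
    lin([b[0]+s*(S[0]-b[0]),b[1]+s*(yf-b[1]),.053],.06,down(np.pi/2+yaw*(1-s)))
    print(s,np.round(bot.read_ft_force(),1))
print(bot.read_clock())
im=bot.camera('side'); save('s8',im,(300,120,500,300),3)
E
python3 pull.py
```

```text
w 0.10380480284987184 107.60012984275818 [0.6148 0.0594 0.0272]
F lift [-0.5 -1.2 -5.3]
0.2 [ 0.4 -0.9 -6.9]
0.4 [ 0.8 -0.7 -6.5]
0.6 [ 0.  -0.6 -6.1]
0.8 [-0.3 -0.5 -6.2]
1 [ 0.4 -0.3 -5.6]
59.6333
```

View pics/s8.png

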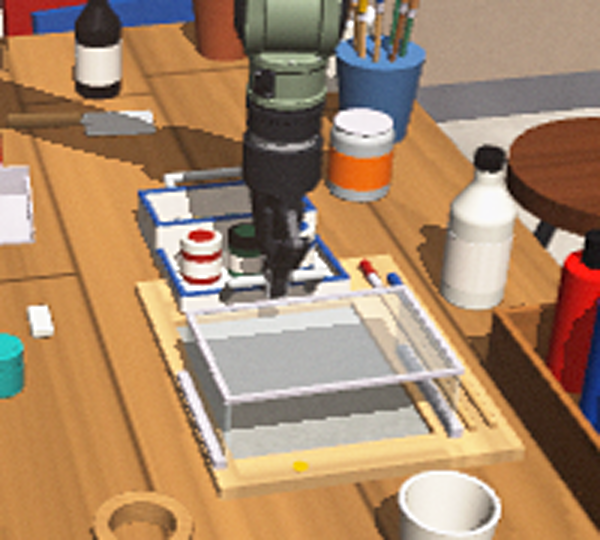

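The side view shows the tray's front over the apron with its rear still on the bench, and the jars standing. I'll release, then look at the tray and bay together before gripping the rear handle.

```bash
python3 - <<'E'
from h import *
p=np.array(bot.read_position()); lin(p-[0,0,.003],.02); bot.set_gripper(.35); lin([p[0],p[1],.2],.15)
r=R.from_euler('y',-25,degrees=True)*down(np.pi/2)
bot.move_pose([.36,.05,.33],tq(r)); np.save('T9.npy',camT('wrist')); im=bot.camera('wrist'); save('w9',im,(100,30,600,380),1.6)
print(bot.read_clock())
for t in ['jar1','front_handle','rear_handle','tray']:
    print(t,[(np.round(d['bbox']).astype(int).tolist(),round(d['confidence'],2)) for d in bot.search_frame('wrist',t) if d['confidence']>.3])
E
```

```text
62.7083
jar1 [([289, 219, 25, 24], 0.92), ([289, 170, 24, 35], 0.91), ([164, 9, 51, 46], 0.85), ([287, 204, 28, 20], 0.64)]
front_handle [([239, 154, 177, 90], 0.93), ([508, 93, 89, 95], 0.7)]
rear_handle [([234, 153, 180, 91], 0.65)]
tray [([241, 153, 174, 92], 0.95)]
```

View pics/w9.png

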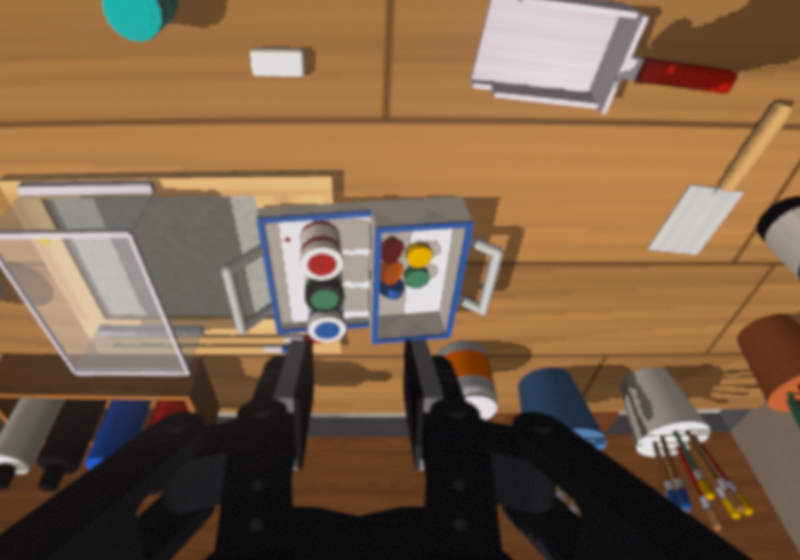

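```bash
python3 - <<'E'
from h import *
T=np.load('T9.npy'); f=lambda c,z:px2w('wrist',np.array(c)/1.6+[100,30],z,T).round(4).tolist()
print('front bar',f([(226,268),(238,329)],.074),'rear bar',f([(499,245),(485,313)],.047))
print('front rim',f([(259,215),(277,336)],.039),'rear rim',f([(472,220),(450,339)],.046))
print('bay',f([(254,196)],.012),'board corner',f([(332,177)],.014),'roof',f([(131,233),(187,374)],.09),'roof far',f([(0,233),(77,374)],.09))
E
```

```text
front bar [[0.5506, -0.0808], [0.6438, -0.0847]] rear bar [[0.5434, 0.1959], [0.6469, 0.2001]]
front rim [[0.5113, -0.0476], [0.6983, -0.0512]] rear rim [[0.5123, 0.1631], [0.6959, 0.1654]]
bay [[0.5068, -0.0563]] board corner [[0.4832, 0.025]] roof [[0.4935, -0.153], [0.7083, -0.1547]] roof far [[0.4926, -0.2758], [0.7104, -0.2915]]
```

The tray measures within about 3 mm of the bay's centre line with yaw near 0, and the jars and cakes are in place. I'll grip the rear handle at about (0.600, 0.198), level the tray, and push it in, letting the front sink gently into the bay.

```bash
cat > push.py <<'E'
from h import *
S=(.601,-.169); rot=down(np.pi/2); O=.0175
b=np.array([.600,.198])
bot.set_gripper(.35); bot.move_pose([*b,.16],tq(rot)); hit=lin([*b,.042-O],.12,uf=8)
if hit: print('contact',bot.read_position()); raise SystemExit
bot.set_gripper(0,110); print('w',bot.read_gripper_width(),np.round(bot.read_position(),4))
lin([*b,.058-O],.03); print('F lift',np.round(bot.read_ft_force(),1))
def pose(y):
    if y>=.185: s=0;z=.0585
    else:
        s=.008/(.221-y) if y<=.14 else .099*(.185-y)/.045
        z=.0505+.248*s if y<=.14 else .0585+(.0751-.0585)*(.185-y)/.045
    return y+.141-.044*s, z
y0=b[1]-S[1]-.141
for y in [.215,.20,.185,.17,.155,.14,.12,.10,.08,.06,.04,.025,.012,.003]:
    if y>y0: continue
    by,z=pose(y); s=(y0-y)/y0
    h=lin([b[0]+(S[0]-b[0])*s,S[1]+by,z-O],.06,uf=14); print(y,h,np.round(bot.read_ft_force(),1))
    if h: raise SystemExit
print(bot.read_clock(),np.round(bot.read_position(),4))
E
python3 push.py
```

```text
w 0.09412131659177858 [0.6007 0.198  0.0256]
F lift [ 0.4  0.4 -3.8]
0.215 False [ 1.1 -0.9 -4.6]
0.2 False [-0.1 -1.3 -4. ]
0.185 False [ 0.6 -2.3 -3.5]
0.17 False [ 0.1 -1.2 -5.1]
0.155 False [-0.7  0.2 -7.1]
0.14 False [0.6 0.9 2.2]
0.12 False [0.2 2.8 4.6]
0.1 False [0.5 4.  6.6]
0.08 False [ 0.9  5.5 10.4]
0.06 False [-0.   9.7 15.4]
0.04 True [-0.5  1.1  6.4]
```

```bash
python3 - <<'E'
from h import *
print(np.round(bot.read_position(),4),np.round(bot.read_ft_force(),1),np.round(bot.read_moment(),2),bot.read_clock())
bot.set_gripper(0,30); bot.wait(.3)
print(bot.read_gripper_width(),np.round(bot.read_position(),4),np.round(bot.read_ft_force(),1),np.round(bot.read_moment(),2))
im=bot.camera('side'); cv2.imwrite('s10raw.png',im[:,:,::-1]); save('s10',im,(300,140,500,300),4)
for t in ['jar1','tray']:
    print(t,[(np.round(d['bbox']).astype(int).tolist(),round(d['confidence'],2)) for d in bot.search_frame('side',t) if d['confidence']>.3])
E
```

```text
[0.6037 0.0146 0.048 ] [-0.5  1.1  6.4] [-0.11  0.23 -0.02] 71.4667
0.09184347411820491 [0.6037 0.0145 0.048 ] [-0.8  1.1  5.5] [-0.22  0.19 -0.03]
jar1 [([289, 165, 22, 40], 0.66), ([293, 232, 14, 21], 0.57)]
tray [([358, 196, 83, 65], 0.81)]
```

View pics/s10.png

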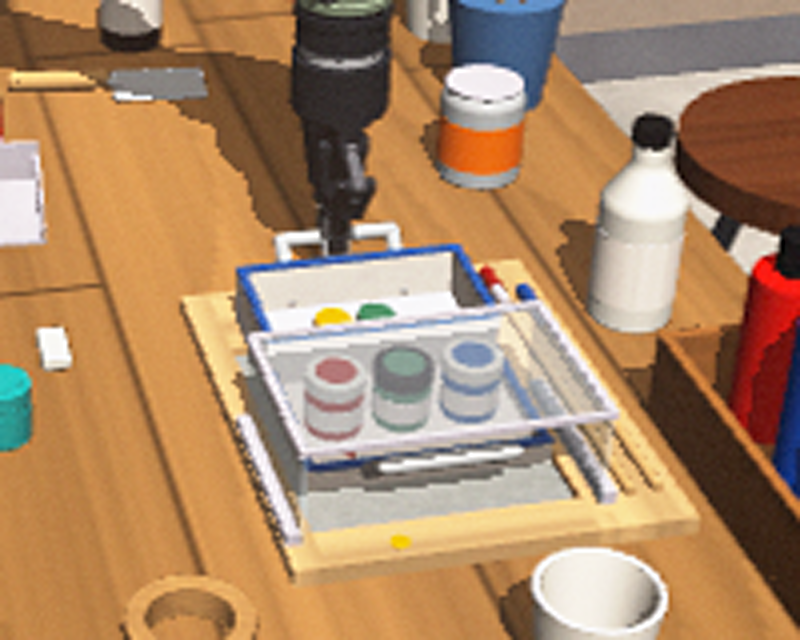

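The picture shows the tray well under the cover with the jars upright, its front handle at (450,462) and room left ahead. The push was only pressing the bar down slightly. I'll continue with a lighter grip and the bar 3 mm higher.

```bash
python3 - <<'E'
from h import *
S=(.601,-.169); O=.0175
x=.601
p=np.array(bot.read_position()); lin([x,p[1],p[2]+.0005],.02); print(np.round(bot.read_position(),4),np.round(bot.read_ft_force(),1))
for y in [.035,.025,.015,.008,.003]:
    s=.008/(.221-y); by=y+.141-.044*s
    h=lin([x,S[1]+by,.0535+.248*s-O],.04,uf=12); print(y,h,np.round(bot.read_position(),4),np.round(bot.read_ft_force(),1))
    if h: break
E
```

```text
[0.6005 0.0143 0.0481] [0.6 1.  0.9]
0.035 True [0.6013 0.0101 0.0477] [ 0.3 -1.4  3.4]
```

```bash
python3 - <<'E'
from h import *
S=(.601,-.169); O=.0175; x=.601
for y in [.035,.028,.021,.014,.008,.003]:
    s=.008/(.221-y); by=y+.141-.044*s
    h=lin([x,S[1]+by,.0535+.248*s-O],.03,uf=25); print(y,h,np.round(bot.read_position(),4),np.round(bot.read_ft_force(),1))
    if h: break
print(bot.read_clock())
E
```

```text
0.035 False [0.6016 0.0068 0.0475] [-0.1  5.9  6.5]
0.028 False [ 0.6015 -0.      0.0471] [0.2 5.4 6.9]
0.021 False [ 0.6016 -0.0069  0.0468] [0.2 6.3 7.1]
0.014 False [ 0.6016 -0.0138  0.0464] [0.6 6.2 7.9]
0.008 False [ 0.6015 -0.0198  0.0461] [0.3 6.9 7.6]
0.003 False [ 0.6007 -0.0257  0.0449] [0.2 4.4 0.8]
74.85
```

```bash
python3 - <<'E'
from h import *
p=np.array(bot.read_position())
for dz in (.003,.006,.009,.012,.015):
    h=lin([.601,-.027,p[2]-dz],.02,uf=10); print(dz,h,np.round(bot.read_position(),4),np.round(bot.read_ft_force(),1))
    if h: break
E
```

```text
0.003 False [ 0.6005 -0.0264  0.0414] [0.1 4.1 0.3]
0.006 False [ 0.6008 -0.0269  0.0386] [1.3 5.5 1.3]
0.009 True [ 0.6012 -0.0273  0.0365] [-0.9  0.6  6.9]
```

I've used up the picture budget, so I'll check the seating by touch: light probing of the bin rims and the bar (home: rim 52 mm, bar top 56 mm), plus the networks' boxes for the jars and scoop.

```bash
cat > probe.py <<'E'
from h import *
S=(.601,-.169)
def probe(dx,dy,zlo):
    x,y=S[0]+dx,S[1]+dy
    bot.move_pose([x,y,.10],tq(down(np.pi/2))); lin([x,y,.072],.15); h=lin([x,y,zlo],.02,uf=4); z=bot.read_position()[2]; F=bot.read_ft_force()[2]
    lin([x,y,.10],.15); print((dx,dy),h,round(z,4),round(F,1))
E
python3 - <<'E'
from probe import *
bot.set_gripper(.35); p=bot.read_position(); print(np.round(p,4)); lin([p[0],p[1],.12],.12); bot.set_gripper(0,20)
probe(0,.142,.048); probe(0,.104,.044); probe(-.086,.07,.044); probe(.086,.07,.044)
r=R.from_euler('y',-25,degrees=True)*down(np.pi/2)
bot.move_pose([.33,-.03,.33],tq(r)); np.save('T11.npy',camT('wrist')); im=bot.camera('wrist'); cv2.imwrite('w11raw.png',im[:,:,::-1])
for t in ['tray','jar1','cake1','scoop']: print(t,[(np.round(d['bbox']).astype(int).tolist(),round(d['confidence'],2)) for d in bot.search_frame('wrist',t) if d['confidence']>.3])
print(bot.read_clock())
E
```

```text
[ 0.6003 -0.0262  0.0352]
(0, 0.142) True 0.056 5.1
(0, 0.104) True 0.0521 5.2
(-0.086, 0.07) True 0.052 4.6
(0.086, 0.07) True 0.052 6.2
tray [([239, 171, 90, 84], 0.76)]
jar1 [([236, 37, 43, 46], 0.94), ([539, 115, 90, 84], 0.69), ([242, 169, 86, 86], 0.33)]
cake1 [([257, 191, 15, 17], 0.77), ([259, 205, 17, 15], 0.75), ([280, 210, 13, 14], 0.66), ([263, 215, 14, 13], 0.6), ([275, 195, 17, 11], 0.52)]
scoop [([605, 15, 33, 32], 0.62), ([445, 49, 158, 70], 0.58)]
87.725
```

The rims read 52 mm and the bar 56 mm, so the tray lies flat on the bay's floor, and all five cakes are detected in the bin. One numeric check remains: the jar lids from two cameras at standing height.

```bash
python3 - <<'E'
from h import *
im2=bot.camera('side'); print('side jar',[(np.round(d['bbox']).astype(int).tolist(),round(d['confidence'],2)) for d in bot.search_frame('side','jar1')])
for cam,im,T in [('wrist',cv2.imread('w11raw.png'),np.load('T11.npy')),('side',im2[:,:,::-1].copy(),camT('side'))]:
    hsv=cv2.cvtColor(im,cv2.COLOR_BGR2HSV)
    for n,rs in [('red',[(0,8),(172,180)]),('green',[(50,90)]),('blue',[(100,125)])]:
        m=sum((cv2.inRange(hsv,(a,55,40),(b,255,255)) for a,b in rs))
        k,l,st,c=cv2.connectedComponentsWithStats(m.astype(np.uint8))
        for i in range(1,k):
            if st[i,4]<12 or st[i,4]>600: continue
            w=px2w(cam,[c[i]],.06,T)[0]-[.601,-.170]
            if abs(w[0])<.085 and -.11<w[1]<.012: print(cam,n,st[i].tolist(),w.round(3))
E
```

```text
side jar [([294, 231, 12, 19], 0.81), ([380, 253, 14, 8], 0.64), ([412, 246, 20, 10], 0.54)]
wrist red [209, 200, 16, 12, 155] [-0.05  -0.042]
wrist blue [191, 196, 27, 47, 149] [-0.014 -0.078]
wrist blue [225, 240, 11, 7, 61] [ 0.052 -0.041]
side red [383, 239, 10, 6, 50] [-0.05  -0.044]
side blue [366, 219, 62, 16, 125] [-0.006  0.008]
side blue [418, 235, 10, 5, 43] [ 0.052 -0.042]
```

```bash
python3 - <<'E'
from h import *
P=[[.601,-.170-.043,.06]]; ok=True
for cam,im,T in [('wrist',cv2.imread('w11raw.png')[:,:,::-1],np.load('T11.npy')),('side',bot.camera('side'),camT('side'))]:
    u,v=np.round(w2px(cam,P,T)[0]).astype(int); c=im[v-1:v+2,u-2:u+3].reshape(-1,3).mean(0); print(cam,u,v,c.round()); ok&=c[1]>c[0]+5
if ok: print(bot.close_job(),bot.read_clock())
E
```

```text
wrist 223 225 [117. 133. 123.]
side 405 239 [135. 159. 146.]
the job is handed in; nothing more can be done
the job is handed in; nothing more can be done
```

The job is handed in; no verdict came back. By my last checks the tray lies flat in its bay under the cover with red, blue and green jars upright (yellow absent), all five cakes are in the bin, and the empty scoop is back on the bench.

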